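# Put the spoon back and hand the cook the turner

## Robot

A 6-joint arm with a two-finger parallel gripper is mounted at the origin on the work surface. World frame = base frame: x ahead of the robot, y to its left, z up, the work surface at z = 0. Lengths are in m, angles in rad, forces in N, time in s.
With the tool pointing down it reaches from about 0.25 to 0.725 m from the base axis. Payload 4 kg.
Tool frame: the origin (TCP) lies at the centre of the arm's flange, where the gripper is bolted on; the fingertips stand 173 mm ahead of it and the grasp point (between the pads) lies 155 mm ahead of it; x points along the fingers, z is the direction in which the jaws open and shut, and the axes are right-handed (so a half turn about x gives the same grasp; the last joint's range is limited). The gripper opens to 85 mm and grips with 20 to 120 N. Pads are 22 mm wide; open, the fingers measure 114 mm over their backs; the gripper's body (76 mm by 85 mm) begins 54 mm behind the grasp point. The pads swing forward as they close: fully open they stand 13 mm farther back than shut.
Start: joints at [-1.314, 0.241, 0.005, 1.335, 0, 1.571], TCP at [0.127, -0.484, 0.405] pointing down, gripper open.
Joint ranges: [-2.72, 2.72], [-1.05, 1.87], [-1.09, 1.28], [-1.99, 2.15], [-1.42, 1.44], [-3.14, 3.14]. Speed limits (rad/s): [2.79, 2.79, 3.14, 3.14, 3.14, 3.14].

## Interface

Orientations are given as a unit quaternion [x, y, z, w].
In Python, from workcell import bot gives the robot as it stands.
- The arm moves only by the tool arm_command, never from a script. Its argument "moves" is one flat list of numbers, 7 for each row, row after row: the shift along the tool's x, y, z in m, then the turn, a rotation vector about the tool's x, y, z in rad, then the closure, from -1 (fully open) to 1 (shut). A call has 1 to 20 rows; each row shifts and turns the pose as measured when the row begins, along the tool's axes as they then stand; what a row does not reach is not made up. A row lasts 1/12 s, in which the tool goes at most 41.7 mm and 7.16 degrees, less where a joint would pass 70% of its speed; a pose out of reach is approached as far as the arm can. A call with a gripper value outside its range is refused whole. The fingers move at their own pace and stop on an object; the grip force is fixed at half the most. Time passes only in rows, so rows that do not move let the fingers close. It gives the time, the measured TCP pose, the force and the opening at its end, in the units of the state.
- bot.get_obs(): the state, without advancing time (a new reading comes with each control period).
- bot.camera(name): name is "scene" or "top" or "wrist"; returns the picture (420x560x3 uint8, red, green, blue); there is no depth.
- bot.get_calibration(name): a dict with "mtx" (3x3 intrinsics, pixels), "world_from_camera" (4x4, takes a point from camera to world coordinates); the wrist camera has in their place "mount" (4x4, takes a point from camera to tool coordinates, whose origin is the TCP and whose axes are the tool frame's). Camera axes: x right, y up, looking along -z (the intrinsics and any distortion apply to the point x, -y, -z); pixel columns grow to the right and rows downward; lengths in m; the calibration is good to about 2 mm. A picture is of the moment at which its call begins: read the wrist's pose just before it. get_calibration takes no time and is no camera call.
- bot.job_done(): hands the job in, once; it reports no verdict.
The state is a dict: "clock": time; "joint_pos": joint angles; "joint_vel": joint speeds; "tau": joint torques, N m; "eef_pos": TCP position; "tool_rot": TCP orientation; "ft_force": force on the tool from outside, world axes, zero at the start; "ft_torque": the same for the moment, N m; "grip_width": finger opening in m.
Only numpy, scipy, OpenCV 4.12 (cv2) and the standard library are available. Lean on these libraries where they do the work, as an engineer would, in place of code of your own. Each camera call takes 0.05 s, during which the arm holds its last target.

## Task

The cook is done with the dark wooden spoon on the chopping board: lay it, without dropping it, flat and bowl upwards in the empty compartment of the white tray (the one with the cork pad), its handle pointing the same way as the handles of the other two utensils, and let go of it. Then take the blue-handled turner out of the tray by its steel shank, leaving its handle free for the cook, and hold it level, right way up, its shank about 20 cm above the middle of the board's broad part, lying along the board with its handle pointing the same way as the board's handle. Finish while still holding it there, and leave all the other things where they are.

Things in the scene. Friction and masses are not known exactly. Their poses are not given: they have to be found in the camera images.
- tray: white open cutlery tray, fixed to the counter, 345 (its x) by 290 (its y) by 38 high, walls and floor 5 thick. Two dividers along its x, as high as the rim, make three compartments, each 335 long and 90 wide, centred at y = -95, 0 and +95 of the tray. Origin: centre of its underside, on the counter. Its x axis points to the side where the utensils' handles lie (away from the robot, give or take 15 degrees)
- pad: thin cork pad, fixed, on the floor of the tray's empty compartment (which of the three varies); 260 by 70 by 2 thick. Origin: centre of its underside, on the tray's floor, 5 above the counter, within about 4 of the compartment's centre line and 10 to 30 short of the compartment's middle (towards the tray's -x). Axes as the tray's, within 2 degrees. A spoon whose centre of mass is over the pad's origin lies wholly within the compartment
- spoon_mid (a point): dark brown wooden spoon that lies loose, bowl upwards, on the chopping board, about 50 g; this point is at its centre of mass, on the straight handle (a bar 11 wide, 13 high), half-way up, 6.5 above the underside. x axis points along the handle to its end, z up out of the bowl. The handle ends 152 away in +x; the round bowl (56 across, 15 high, flush with the handle underneath) is centred 77 away in -x and ends 105 away
- spoon_end (a point): end of the dark spoon's handle, half-way up (152 in +x from spoon_mid)
- spoon: the dark spoon: as spoon_mid, but the origin is on its underside below the centre of mass
- turner_mid (a point): turner (slotted spatula) with a steel blade and blue plastic handle, about 110 g, loose, lying in a compartment of the tray; this point is at its centre of mass, at the middle of the steel shank, 10 above the underside. x axis points to the handle's end, z up. The bare shank, 10 wide, runs from -29 to +36 in x and from 4 to 16 above the underside; the blue handle (22 wide, 16 high) runs from +36 to +166; the flat blade (66 wide, 4 thick) from -29 to -124
- turner_handle (a point): middle of the turner's blue handle, 101 in +x from turner_mid
- turner: the turner: as turner_mid, but the origin is on its underside
- board: light wooden paddle chopping board, fixed to the counter, 18 thick: broad part 300 (x) by 180 (y), and a handle 42 wide that runs from 145 to 265 in +x. Origin: centre of the broad part's underside, on the counter; x axis points along its handle (to the robot's left, give or take 18 degrees), z up
- mate_mid (a point): light wooden spoon, same make and sizes as the dark one, lying loose in a compartment of the tray; to be left there. Point and axes as spoon_mid
- mug: blue mug, 82 across, 95 high, to be left alone; origin at the centre of its underside
- mill: dark wooden pepper mill, 58 across, 165 high, to be left alone; origin at the centre of its underside
- jar: amber glass jar with a red lid, 68 across, 100 high, to be left alone; origin at the centre of its underside
- salt: white salt cellar, 48 across, 86 high, to be left alone; origin at the centre of its underside
- bowl: white bowl, 120 across, 50 high, to be left alone; origin at the centre of its underside

How it is judged:
On the way, in this order (a step that is already met when the one before it is completed fails the run):
1. the dark spoon is brought down, still in the fingers, to the floor of the empty compartment, handle the right way (y of spoon_mid in the frame of pad between -0.035 and 0.035 m and x of spoon_mid in the frame of pad between -0.09 and 0.09 m and angle between the x axis of spoon_mid and the x axis of tray, either way round below 0.25 rad and x of spoon_end in the frame of tray above 0.04 m and z of spoon_mid in the frame of pad below 0.025 m and contact force between spoon and the fingers above 0.3 N), for 0.02 s.
2. the dark spoon lies flat there, let go and at rest (y of spoon_mid in the frame of pad between -0.035 and 0.035 m and x of spoon_mid in the frame of pad between -0.09 and 0.09 m and angle between the x axis of spoon_mid and the x axis of tray, either way round below 0.25 rad and x of spoon_end in the frame of tray above 0.04 m and z of spoon_mid in the frame of pad below 0.018 m and angle between spoon_mid's own z axis and vertical below 0.1 rad and contact force between spoon and the fingers below 0.1 N and linear speed of spoon below 0.03 m/s), for 0.2 s.
3. the turner is lifted clear of the tray in the fingers (height (world z) of turner_mid above 0.09 m and contact force between turner and the fingers above 0.5 N), for 0.1 s.
At the end, for the whole second after the job is handed in: Turner gripped by its shank, still, in the air: shank over the board's middle within 40 mm, 160-240 mm above it, level within 0.2 rad, face up, along the board within 0.22 rad, handles the same way. Dark spoon free, flat, bowl up in the padded compartment, handle like the others (all of step 2 and horizontal distance between turner_mid and board below 0.04 m and z of turner_mid in the frame of board between 0.178 and 0.258 m and angle between turner_mid's own x axis and vertical between 1.371 and 1.771 rad and angle between turner_mid's own z axis and vertical below 0.25 rad and angle between the x axis of turner_mid and the x axis of board, either way round below 0.22 rad and x of turner_handle in the frame of board above 0.05 m and distance between the grasp point and turner_handle above 0.06 m and contact force between turner and the fingers above 0.5 N and contact force between turner and board below 0.1 N and contact force between turner and tray below 0.1 N and linear speed of turner below 0.03 m/s); the arm keeps its last pose, push and grip.
It fails at once if the other wooden spoon in the tray is shifted by more than 3 cm (distance of mate_mid from where it was at the start of the episode above 0.03 m).
It fails at once if the mug, pepper mill, jar, salt cellar or bowl is shifted by more than 3 cm or tipped over (distance of any of mug, mill, jar, salt, bowl from where it was at the start of the episode above 0.03 m or angle between any of mug, mill, jar, salt, bowl's own z axis and vertical above 0.3 rad).
It also fails if it takes over 54 s, if anything falls off the work surface, if the arm or the gripper's body presses on something with over 40 N, if the wrist force passes 120 N, or if a joint passes its speed limit or range.

## Working session

There is one attempt and no reset: what is moved stays moved. The work goes in short steps, Python scripts to look and compute and a tool call to move; the robot and the scene stay as the last step left them, time stands still between calls to the robot, and variables do not carry over. Pictures are saved under pics/ and viewed, and the job is handed in when it is done.

Besides the shell and the picture viewer there is one more tool, called by a JSON object that holds its "api" and its "payload". arm_command: Moves the arm, as the interface text tells. Its arguments: {"type":"object","properties":{"moves":{"type":"array"}},"required":["moves"]}

```bash
mkdir -p pics; ls
python3 - <<'E'
from workcell import bot
import cv2,numpy as np
np.set_printoptions(precision=4,suppress=True)
o=bot.get_obs()
for k,v in o.items(): print(k,v)
for n in ["top","scene","wrist"]:
    c=bot.get_calibration(n)
    print(n,c)
for n in ["top","scene"]:
    im=bot.camera(n); cv2.imwrite(f"pics/{n}0.png",cv2.cvtColor(im,cv2.COLOR_RGB2BGR))
E
```

```text
pics
clock 0.0
joint_pos [-1.314   0.2414  0.0037  1.3352  0.      1.5708]
joint_vel [-0.0001 -0.0004 -0.0014 -0.0026 -0.0008  0.0003]
tau [  0.0003 -37.2317  25.2408   0.017   -0.0001  -0.    ]
eef_pos [ 0.1269 -0.4833  0.4038]
tool_rot [ 0.4323  0.5605 -0.4314  0.5593]
ft_force [ 0.1139  0.3397 -0.3826]
ft_torque [ 0.0265  0.0116 -0.0105]
grip_width 0.0855136356225277
top {'mtx': array([[484.9841,   0.    , 281.5202],
       [  0.    , 484.9841, 210.6441],
       [  0.    ,   0.    ,   1.    ]]), 'world_from_camera': array([[-0.0278,  0.9803, -0.1954,  0.281 ],
       [-0.9996, -0.0287, -0.0018, -0.0641],
       [-0.0074,  0.1953,  0.9807,  1.6749],
       [ 0.    ,  0.    ,  0.    ,  1.    ]])}
scene {'mtx': array([[407.1398,   0.    , 283.4253],
       [  0.    , 407.1398, 208.3987],
       [  0.    ,   0.    ,   1.    ]]), 'world_from_camera': array([[ 0.6405, -0.5937,  0.4872,  1.2755],
       [ 0.7678,  0.4819, -0.4221, -0.6341],
       [ 0.0158,  0.6444,  0.7645,  1.0867],
       [ 0.    ,  0.    ,  0.    ,  1.    ]])}
wrist {'mtx': array([[368.7881,   0.    , 282.6689],
       [  0.    , 368.7881, 212.3075],
       [  0.    ,   0.    ,   1.    ]]), 'mount': array([[ 0.0006,  0.3114, -0.9503,  0.0308],
       [ 0.    ,  0.9503,  0.3114,  0.0806],
       [ 1.    , -0.0002,  0.0006, -0.0003],
       [ 0.    ,  0.    ,  0.    ,  1.    ]])}
```

View pics/top0.png

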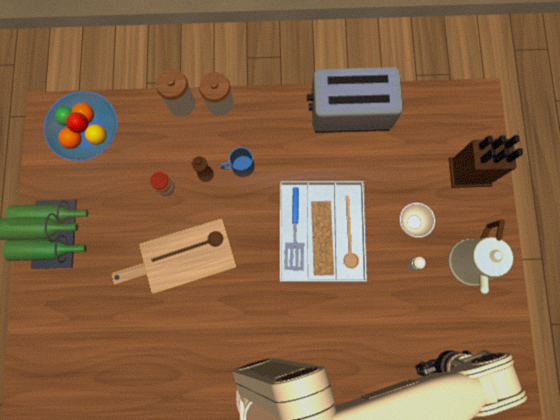

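View pics/scene0.png

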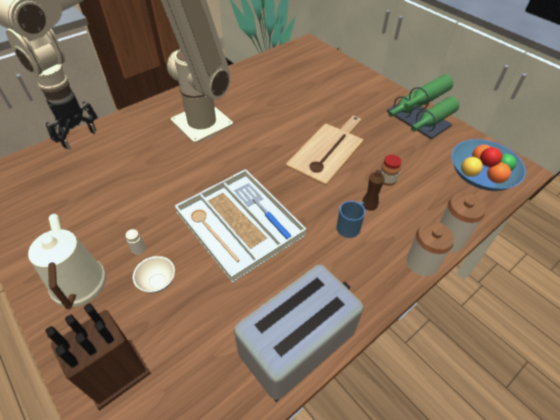

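The top view shows the board at about (188,256), with the dark spoon's bowl at (216,239) and handle end at (152,261). The tray is at about (323,231). The pad is in its middle compartment at (322,238), the turner in the left one and the light spoon in the right. Next I'll measure these.

```bash
cat > h.py <<'E'
import numpy as np, cv2
from scipy.spatial.transform import Rotation as R
from workcell import bot
np.set_printoptions(precision=4,suppress=True)
def ray(cal,uv,T=None):
    K=cal["mtx"]; T=cal["world_from_camera"] if T is None else T
    uv=np.atleast_2d(uv).astype(float)
    d=np.c_[(uv[:,0]-K[0,2])/K[0,0],-(uv[:,1]-K[1,2])/K[1,1],-np.ones(len(uv))]
    return T[:3,3],d@T[:3,:3].T
def onz(cal,uv,z,T=None):
    o,d=ray(cal,uv,T); s=(z-o[2])/d[:,2]; return o+d*s[:,None]
def proj(cal,P,T=None):
    K=cal["mtx"]; T=cal["world_from_camera"] if T is None else T
    p=(np.atleast_2d(P)-T[:3,3])@T[:3,:3]
    return np.c_[K[0,2]+K[0,0]*p[:,0]/-p[:,2],K[1,2]+K[1,1]*p[:,1]/p[:,2]]
def wristT(o,cal):
    T=np.eye(4);T[:3,:3]=R.from_quat(o["tool_rot"]).as_matrix();T[:3,3]=o["eef_pos"]
    return T@cal["mount"]
def save(n,im): cv2.imwrite(f"pics/{n}.png",cv2.cvtColor(im,cv2.COLOR_RGB2BGR))
E
python3 - <<'E'
from h import *
im=cv2.cvtColor(cv2.imread("pics/top0.png"),cv2.COLOR_BGR2RGB)
x=im[160:300,100:440]; save("topz",cv2.resize(x,None,fx=2.35,fy=2.35,interpolation=cv2.INTER_CUBIC))
hsv=cv2.cvtColor(im,cv2.COLOR_RGB2HSV)
for p in [(180,275),(170,253),(216,239),(190,245),(295,205),(295,258),(322,240),(300,184),(334,200),(260,230)]:
    print(p,im[p[1],p[0]],hsv[p[1],p[0]])
E
```

```text
(180, 275) [218 168 119] [ 15 116 218]
(170, 253) [95 66 43] [ 13 140  95]
(216, 239) [89 55 29] [ 13 172  89]
(190, 245) [170 130  94] [ 14 114 170]
(295, 205) [ 59 127 214] [107 185 214]
(295, 258) [172 185 188] [ 96  22 188]
(322, 240) [175 132  85] [ 16 131 175]
(300, 184) [141 140 134] [ 26  13 141]
(334, 200) [159 162 161] [ 80   5 162]
(260, 230) [142  94  59] [ 13 149 142]
```

View pics/topz.png

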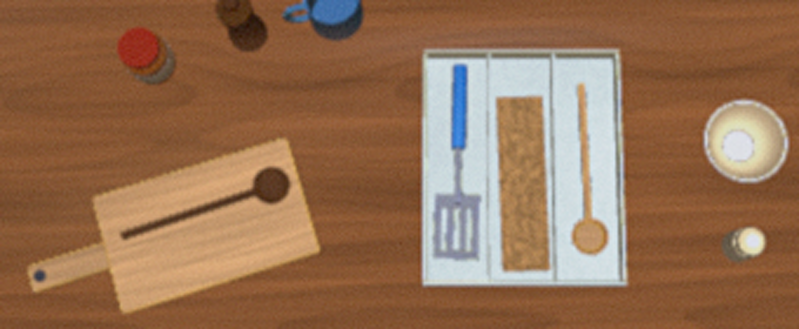

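```bash
cat > meas.py <<'E'
from h import *
im=cv2.cvtColor(cv2.imread("pics/top0.png"),cv2.COLOR_BGR2RGB)
cal=bot.get_calibration("top")
hsv=cv2.cvtColor(im,cv2.COLOR_RGB2HSV); H,S,V=cv2.split(hsv)
def big(m,box):
    z=np.zeros(m.shape,np.uint8); x0,y0,x1,y1=box; z[y0:y1,x0:x1]=m[y0:y1,x0:x1]*255
    n,l,st,c=cv2.connectedComponentsWithStats(z); i=1+np.argmax(st[1:,4]); return (l==i).astype(np.uint8)
def pts(m): y,x=np.nonzero(m); return np.c_[x,y].astype(float)+0.0
def rect(P):
    r=cv2.minAreaRect((P[:,:2]*1000).astype(np.float32)); return r
def axis(P):
    c=P[:,:2].mean(0); u,s,vt=np.linalg.svd(P[:,:2]-c,full_matrices=False); return c,vt[0]
# spoon
sp=big((V<115)&(S>90),(140,225,232,270))
P=onz(cal,pts(sp),0.018+0.0065); c,a=axis(P); 
if a[1]<0:a=-a
t=(P[:,:2]-c)@a; n=np.array([-a[1],a[0]]); q=(P[:,:2]-c)@n
print("spoon n",sp.sum(),"len",t.min(),t.max(),t.max()-t.min(),"px")
hd=t>t.min()+0.08
pf=np.polyfit(t[hd],q[hd],1); a2=a+pf[0]*n; a2/=np.linalg.norm(a2)
t2=P[:,:2]@a2; off=np.median((P[hd,:2])@np.array([-a2[1],a2[0]]))
n2=np.array([-a2[1],a2[0]])
end=a2*t2.max()+n2*off; mid=a2*(t2.max()-0.152)+n2*off; mid2=a2*(t2.min()+0.105)+n2*off
print("spoon axis",a2,np.degrees(np.arctan2(a2[1],a2[0])),"end",end,"mid",mid,mid2)
# board
bd=big(((V>135)&(S<150)&(H<25))|(sp>0),(100,210,245,300))
bd=cv2.morphologyEx(bd,cv2.MORPH_CLOSE,np.ones((5,5),np.uint8))
br=cv2.morphologyEx(bd,cv2.MORPH_OPEN,np.ones((25,25),np.uint8)) 
for nm,m in(("board",bd),("broad",big(br>0,(100,210,245,300)))):
    P=onz(cal,pts(m),0.018); r=rect(P); print(nm,r, "area",m.sum()); 
h=bd-br; P=onz(cal,pts(big(h>0,(100,250,146,295))),0.018); print("handle c",axis(P))
# tray
tr=big((S<60)&(V>110),(265,170,380,295)); tr=cv2.morphologyEx(tr,cv2.MORPH_CLOSE,np.ones((9,9),np.uint8))
P=onz(cal,pts(tr),0.038); print("tray",rect(P))
pd=big((S>80)&(H<25)&(V>70),(305,190,338,280)); P=onz(cal,pts(pd),0.007); print("pad",rect(P),axis(P))
bl=big((H>95)&(S>120),(285,180,305,235)); P=onz(cal,pts(bl),0.016); print("turnerH",rect(P),axis(P), P.mean(0))
P=onz(cal,pts(bl),0.011+.005); t=P[:,:2].mean(0);
sv=big((S>70)&(H<25),(340,190,362,275)); P=onz(cal,pts(sv),0.0115);print("mate",rect(P))
E
python3 meas.py
```

```text
spoon n 319 len -0.0850935358574937 0.1655826184619592 0.2506761543194529 px
spoon axis [-0.294   0.9558] 107.0990009839039 end [0.4513 0.3849] mid [0.496  0.2397] [0.4941 0.2457]
board ((461.0041809082031, 324.720458984375), (207.7037811279297, 418.36468505859375), 16.60965347290039) area 5133
broad ((466.6708984375, 274.3456115722656), (192.37660217285156, 310.6558532714844), 11.741947174072266) area 4443
handle c (array([0.4077, 0.4704]), array([ 0.3127, -0.9498]))
tray ((535.7691650390625, -197.32821655273438), (294.02227783203125, 345.2754211425781), 88.30709075927734)
pad ((515.5972290039062, -198.4942626953125), (65.7987289428711, 255.4640655517578), 89.781005859375) (array([ 0.513 , -0.1986]), array([-1.    ,  0.0049]))
turnerH ((630.7503662109375, -106.97576141357422), (17.35879898071289, 121.52482604980469), 88.05267333984375) (array([ 0.6297, -0.1086]), array([-0.9993,  0.0378])) [ 0.6297 -0.1086  0.016 ]
mate ((532.56640625, -302.26934814453125), (51.322410583496094, 248.53451538085938), 84.3143310546875)
```

```bash
cat > go.py <<'E'
# usage: go.py x y z yaw_of_tool_z(deg): prints delta in tool axes for a tool-down target
from h import *; import sys
def delta(p,yawdeg,o):
    M=R.from_quat(o["tool_rot"]).as_matrix(); a=np.radians(yawdeg)
    x=np.array([0,0,-1.]); z=np.array([np.cos(a),np.sin(a),0]); G=np.c_[x,np.cross(z,x),z]
    rv=R.from_matrix(M.T@G).as_rotvec(); return M.T@(np.array(p)-o["eef_pos"]),rv
if __name__=="__main__":
    v=list(map(float,sys.argv[1:5])); o=bot.get_obs(); M=R.from_quat(o["tool_rot"]).as_matrix()
    d,rv=delta(v[:3],v[3],o)
    print("clock",o["clock"],"eef",o["eef_pos"],"yawz",np.degrees(np.arctan2(M[1,2],M[0,2])),"q",o["joint_pos"],"w",o["grip_width"],"F",o["ft_force"])
    print("tool y",M[:,1]); print("shift",d,"rotvec",rv,"deg",np.degrees(rv),"rows",np.linalg.norm(d)/.0417,np.degrees(np.linalg.norm(rv))/7.16)
E
python3 go.py .495 .24 .40 17.1;python3 go.py .495 .24 .40 197.1
```

```text
clock 0.1 eef [ 0.1269 -0.4834  0.4039] yawz -75.28630769070682 q [-1.314   0.2413  0.0039  1.3352 -0.      1.5708] w 0.08529198727865119 F [-0.0129  1.0201 -0.5187]
tool y [ 0.9672  0.254  -0.    ]
shift [ 0.005   0.5397 -0.6062] rotvec [-1.6124 -0.0015 -0.0015] deg [-92.3863  -0.0837  -0.0862] rows 19.46386967809846 12.903122267039212
clock 0.1 eef [ 0.1269 -0.4834  0.4039] yawz -75.28630769070682 q [-1.314   0.2413  0.0039  1.3352 -0.      1.5708] w 0.08529198727865119 F [-0.0129  1.0201 -0.5187]
tool y [ 0.9672  0.254  -0.    ]
shift [ 0.005   0.5397 -0.6062] rotvec [ 1.5291 -0.0015  0.0014] deg [87.6137 -0.0852  0.0828] rows 19.46386967809846 12.236556646452517
```

{"api": "arm_command", "payload": {"moves": [0, 0, 0, -0.115, 0, 0, -1, 0, 0, 0, -0.115, 0, 0, -1, 0, 0, 0, -0.115, 0, 0, -1, 0, 0, 0, -0.115, 0, 0, -1, 0, 0, 0, -0.115, 0, 0, -1, 0, 0, 0, -0.115, 0, 0, -1, 0, 0, 0, -0.115, 0, 0, -1]}}

```text
clock: 0.68
eef_pos: [0.1266, -0.4822, 0.3999]
tool_rot: [0.169, 0.689, -0.162, 0.686]
ft_force: [0.0, 0.2, -0.5]
grip_width: 0.0854
```

```bash
python3 go.py .495 .24 .40 17.1
```

```text
clock 0.6833 eef [ 0.1266 -0.4822  0.3999] yawz -27.038185690926134 q [-1.314   0.245  -0.0018  1.3351 -0.      0.7287] w 0.08537312608942954 F [ 0.0446  0.2247 -0.4748]
tool y [0.4546 0.8906 0.0082]
shift [ 0.0066  0.8107 -0.0002] rotvec [-0.7704 -0.0039 -0.0107] deg [-44.1395  -0.2223  -0.6128] rows 19.442436177546124 6.165403842020173
```

{"api": "arm_command", "payload": {"moves": [0, 0.041, 0, 0, 0, 0, -1, 0, 0.041, 0, 0, 0, 0, -1, 0, 0.041, 0, 0, 0, 0, -1, 0, 0.041, 0, 0, 0, 0, -1, 0, 0.041, 0, 0, 0, 0, -1, 0, 0.041, 0, 0, 0, 0, -1, 0, 0.041, 0, 0, 0, 0, -1, 0, 0.041, 0, 0, 0, 0, -1, 0, 0.041, 0, 0, 0, 0, -1, 0, 0.041, 0, 0, 0, 0, -1, 0, 0.041, 0, 0, 0, 0, -1, 0, 0.041, 0, 0, 0, 0, -1, 0, 0.041, 0, 0, 0, 0, -1, 0, 0.041, 0, 0, 0, 0, -1, 0, 0.041, 0, 0, 0, 0, -1, 0, 0.041, 0, 0, 0, 0, -1, 0, 0.041, 0, 0, 0, 0, -1, 0, 0.041, 0, 0, 0, 0, -1]}}

```text
clock: 2.18
eef_pos: [0.4613, 0.1848, 0.4]
tool_rot: [0.173, 0.69, -0.165, 0.683]
ft_force: [1.0, -0.7, -0.4]
grip_width: 0.0858
```

```bash
python3 go.py .495 .24 .40 17.1
```

```text
clock 2.1833 eef [0.4613 0.1848 0.4   ] yawz -27.604364135094034 q [ 0.3772  0.2371 -0.0118  1.323   0.0144  2.4298] w 0.08579065286284 F [ 0.9534 -0.6671 -0.4302]
tool y [0.4634 0.8861 0.0086]
shift [0.0005 0.0646 0.0043] rotvec [-0.7803 -0.0077 -0.0127] deg [-44.7064  -0.4403  -0.7256] rows 1.5518062875023482 6.245039139266676
```

Next I'll rotate to the spoon's angle, moving a little closer as I turn.

{"api": "arm_command", "payload": {"moves": [0, 0.035, 0, -0.115, 0, 0, -1, 0, 0.03, 0, -0.115, 0, 0, -1, 0, 0, 0, -0.115, 0, -0.002, -1, 0, 0, 0, -0.115, 0, -0.002, -1, 0, 0, 0, -0.115, 0, -0.002, -1, 0, 0, 0, -0.115, 0, -0.002, -1, 0, 0, 0, -0.08, 0, -0.002, -1, 0, 0, 0, 0, 0, 0, -1]}}

```text
clock: 2.85
eef_pos: [0.4909, 0.258, 0.3923]
tool_rot: [-0.119, 0.702, 0.12, 0.692]
ft_force: [0.3, 0.2, -0.4]
grip_width: 0.0855
```

```bash
python3 go.py .495 .24 .40 17.1
python3 - <<'E'
from h import *
import json
o=bot.get_obs(); im=bot.camera("wrist"); save("w1",im); json.dump({k:np.array(v).tolist() for k,v in o.items()},open("w1.json","w"))
E
```

```text
clock 2.85 eef [0.4909 0.258  0.3923] yawz 19.457360160307406 q [0.4823 0.3607 0.1384 1.3619 0.0066 1.7135] w 0.08551878199694289 F [ 0.2634  0.2361 -0.3775]
tool y [-0.333   0.9429  0.0047]
shift [-0.0078 -0.0183 -0.0022] rotvec [ 0.0411 -0.0143 -0.0044] deg [ 2.3554 -0.8189 -0.251 ] rows 0.47966312856827953 0.35004394817847634
```

View pics/w1.png

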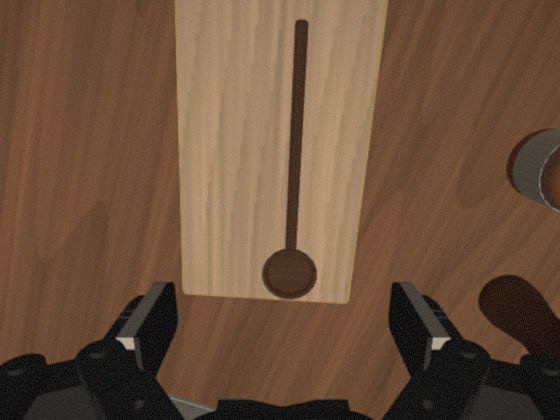

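The wrist picture shows the spoon lengthwise, with the bowl at (290,272) and handle end at (301,22). The board's bottom edge runs at v≈298 and its sides from u≈180 to 380. I'll measure from this view.

```bash
cat > m2.py <<'E'
from h import *; import json
o=json.load(open("w1.json")); cal=bot.get_calibration("wrist"); T=wristT(o,cal)
im=cv2.cvtColor(cv2.imread("pics/w1.png"),cv2.COLOR_BGR2RGB); hsv=cv2.cvtColor(im,cv2.COLOR_RGB2HSV); H,S,V=cv2.split(hsv)
m=((V<85)).astype(np.uint8); m[:, :200]=0; m[:,350:]=0; m[300:]=0; 
n,l,st,c=cv2.connectedComponentsWithStats(m); i=1+np.argmax(st[1:,4]); print(st[i])
y,x=np.nonzero(l==i)
P=onz(cal,np.c_[x,y],0.0245,T)[:,:2]
c0=P.mean(0); vt=np.linalg.svd(P-c0,full_matrices=False)[2]; a=vt[0]*np.sign(vt[0][1]); n_=np.array([-a[1],a[0]])
t=(P-c0)@a;q=(P-c0)@n_; hd=t>t.min()+.075
k=np.polyfit(t[hd],q[hd],1); a2=a+k[0]*n_; a2/=np.linalg.norm(a2); n2=np.array([-a2[1],a2[0]])
t=P@a2; off=np.median(P[hd]@n2)
print("len",t.max()-t.min(),"width",[np.ptp(P[hd]@n2), np.ptp(P@n2)],"deg",np.degrees(np.arctan2(a2[1],a2[0])))
print("end",a2*t.max()+n2*off,"mid from end",a2*(t.max()-.152)+n2*off,"mid from bowl",a2*(t.min()+.105)+n2*off)
# board edges: mask of bright wood
b=((V>130)|(l==i)).astype(np.uint8); b[300:]*= (np.arange(300,420)[:,None]<306)
b[:,:165]=0;b[:,400:]=0
L=[];Rr=[]
for r in range(5,285,5):
    xs=np.nonzero(b[r])[0]; L.append((xs.min(),r)); Rr.append((xs.max(),r))
def line(p):
    Q=onz(cal,np.array(p),0.018,T)[:,:2]; vx,vy,x0,y0=cv2.fitLine(Q.astype(np.float32),cv2.DIST_HUBER,0,.001,.001).ravel(); d=np.array([vx,vy])*np.sign(vy); return d,np.array([x0,y0])
dl,pl=line(L);dr,pr=line(Rr)
B=[(u,np.nonzero(b[:,u])[0].max()) for u in list(range(195,258,5))+list(range(320,342,5))]
db,pb=line(B)
print("edges deg",[np.degrees(np.arctan2(d[1],d[0])) for d in(dl,dr,db)])
ax=(dl+dr); ax/=np.linalg.norm(ax); nn=np.array([-ax[1],ax[0]])
print("width",(pl-pr)@nn, "board deg",np.degrees(np.arctan2(ax[1],ax[0])))
e=pb@ax; print("board centre",ax*(e+.150)+nn*((pl+pr)/2@nn))
E
python3 m2.py
```

```text
[ 263   20   53  279 4546]
len 0.25988028439921373 width [np.float64(0.010209281378717239), np.float64(0.053259247592235326)] deg 107.1549912166561
end [0.4552 0.3918] mid from end [0.5001 0.2465] mid from bowl [0.5009 0.2438]
edges deg [np.float32(106.05241), np.float32(106.019356), np.float32(15.863156)]
width 0.17552902 board deg 106.03587
board centre [0.4697 0.2751]
```

```bash
python3 go.py .500 .245 .25 17.15
```

```text
clock 2.9 eef [0.4908 0.2579 0.3922] yawz 19.28763774627863 q [0.4822 0.3607 0.1382 1.3619 0.0067 1.7163] w 0.0854017057413102 F [-0.7561 -0.278  -0.1312]
tool y [-0.3302  0.9439  0.0047]
shift [ 0.1421 -0.0159  0.0064] rotvec [ 0.0373 -0.0145 -0.0044] deg [ 2.1357 -0.8282 -0.2544] rows 3.4318026612140136 0.321886943810157
```

{"api": "arm_command", "payload": {"moves": [0.036, -0.004, 0.0016, 0.037, -0.014, -0.004, -1, 0.036, -0.004, 0.0016, 0, 0, 0, -1, 0.036, -0.004, 0.0016, 0, 0, 0, -1, 0.034, -0.004, 0.0016, 0, 0, 0, -1, 0, 0, 0, 0, 0, 0, -1]}}

```text
clock: 3.32
eef_pos: [0.5029, 0.245, 0.249]
tool_rot: [-0.099, 0.697, 0.102, 0.703]
ft_force: [-1.9, -0.9, 0.1]
grip_width: 0.0853
```

```bash
python3 go.py .500 .245 .1935 17.15
```

```text
clock 3.3167 eef [0.5029 0.245  0.249 ] yawz 16.379288726643146 q [ 0.4531  0.4649 -0.095   1.0007  0.0009  1.738 ] w 0.08534380846169291 F [-1.886  -0.8772  0.08  ]
tool y [-0.282   0.9594  0.0026]
shift [ 0.0555  0.0007 -0.0033] rotvec [-0.0134  0.0099 -0.0025] deg [-0.77    0.5652 -0.146 ] rows 1.3334203193408498 0.1349518983651463
```

{"api": "arm_command", "payload": {"moves": [0, 0, -0.002, -0.013, 0.01, -0.002, 0, 0, 0, -0.001, 0, 0, 0, 0, 0, 0, 0, 0, 0, 0, 0]}}

```text
clock: 3.57
eef_pos: [0.4998, 0.2439, 0.2504]
tool_rot: [-0.104, 0.701, 0.104, 0.698]
ft_force: [0.4, -0.1, -0.1]
grip_width: 0.0515
```

```bash
python3 go.py .500 .245 .1935 17.15
python3 - <<'E'
from h import *
import json
o=bot.get_obs(); im=bot.camera("wrist"); save("w2",im)
E
```

```text
clock 3.5667 eef [0.4998 0.2439 0.2504] yawz 16.972696685612274 q [ 0.4537  0.4633 -0.0937  1.0171  0.0009  1.7283] w 0.05153615626802046 F [ 0.4278 -0.126  -0.0879]
tool y [-0.2919  0.9564  0.0004]
shift [0.0569 0.001  0.0007] rotvec [-0.0031 -0.0034 -0.0004] deg [-0.1773 -0.1928 -0.0222] rows 1.3648913036434844 0.03671408521586307
```

View pics/w2.png

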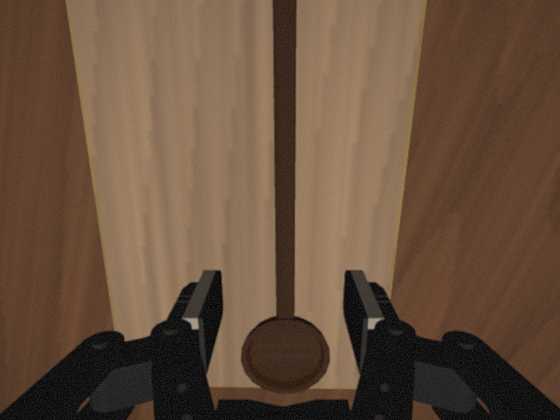

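{"api": "arm_command", "payload": {"moves": [0.028, 0, 0.0005, -0.003, -0.003, 0, 0, 0.02, 0, 0, 0, 0, 0, 0.2, 0.008, 0, 0, 0, 0, 0, 0.2, 0, 0, 0, 0, 0, 0, 0.2]}}

```text
clock: 3.95
eef_pos: [0.505, 0.2473, 0.2036]
tool_rot: [-0.103, 0.692, 0.108, 0.706]
ft_force: [-0.1, 0.9, -0.7]
grip_width: 0.0344
```

```bash
python3 go.py .500 .245 .1935 17.15
```

```text
clock 3.95 eef [0.505  0.2473 0.2036] yawz 17.15053917483505 q [ 0.4552  0.517  -0.1457  0.8866  0.0006  1.7266] w 0.03436967936806056 F [-0.0765  0.9225 -0.6895]
tool y [-0.295   0.9555  0.004 ]
shift [ 0.0099 -0.0008 -0.0057] rotvec [ 0.0001  0.0212 -0.004 ] deg [ 0.0029  1.2123 -0.2267] rows 0.2749887257410573 0.1722528089228458
```

{"api": "arm_command", "payload": {"moves": [0.004, -0.001, -0.0055, 0, 0.021, -0.004, 0.2, 0.004, 0, 0, 0, 0, 0, 0.2, 0, 0, 0, 0, 0, 0, 0.2]}}

```text
clock: 4.2
eef_pos: [0.5011, 0.2456, 0.199]
tool_rot: [-0.105, 0.698, 0.106, 0.701]
ft_force: [-0.4, 0.2, 0.7]
grip_width: 0.0344
```

```bash
python3 go.py .500 .245 .1935 17.15
```

```text
clock 4.2 eef [0.5011 0.2456 0.199 ] yawz 17.164446887767465 q [ 0.4557  0.5222 -0.1509  0.8935 -0.0001  1.7269] w 0.03441627727204891 F [-0.3514  0.2295  0.7224]
tool y [-0.2951  0.9555  0.0005]
shift [ 0.0055 -0.0002 -0.0013] rotvec [ 0.0003  0.0042 -0.0005] deg [ 0.0145  0.2403 -0.0298] rows 0.1353501878636101 0.03387346641876002
```

{"api": "arm_command", "payload": {"moves": [0.006, 0, -0.001, 0, 0.004, 0, 0.2, 0.002, 0, 0, 0, 0, 0, 0.2, 0, 0, 0, 0, 0, 0, 1, 0, 0, 0, 0, 0, 0, 1, 0, 0, 0, 0, 0, 0, 1, 0, 0, 0, 0, 0, 0, 1, 0, 0, 0, 0, 0, 0, 1, 0, 0, 0, 0, 0, 0, 1]}}

```text
clock: 4.87
eef_pos: [0.501, 0.2457, 0.1926]
tool_rot: [-0.105, 0.698, 0.106, 0.7]
ft_force: [-0.6, -1.2, -0.5]
grip_width: 0.0091
```

```bash
python3 go.py .500 .245 .35 17.15
```

```text
clock 4.8667 eef [0.501  0.2457 0.1926] yawz 17.150136079859998 q [ 0.4557  0.5303 -0.157   0.8796  0.0006  1.7272] w 0.009095402221994547 F [-0.5743 -1.2251 -0.5127]
tool y [-0.2949  0.9555  0.0012]
shift [-0.1574 -0.0001 -0.0006] rotvec [ 0.      0.0037 -0.0012] deg [ 0.0003  0.213  -0.0696] rows 3.7746711020113195 0.03130119464634137
```

{"api": "arm_command", "payload": {"moves": [-0.015, 0, 0, 0, 0, 0, 1, -0.025, 0, 0, 0, 0, 0, 1, -0.03, 0, 0, 0, 0, 0, 1, -0.03, 0, 0, 0, 0, 0, 1, -0.03, 0, 0, 0, 0, 0, 1, -0.02, 0, 0, 0, 0, 0, 1, 0, 0, 0, 0, 0, 0, 1]}}

```text
clock: 5.45
eef_pos: [0.4992, 0.2446, 0.3449]
tool_rot: [-0.106, 0.702, 0.105, 0.697]
ft_force: [0.9, 1.3, 0.4]
grip_width: 0.009
```

```bash
python3 go.py .5156 -.1985 .35 -91.7
python3 - <<'E'
from h import *
im=bot.camera("wrist"); save("w3",im)
E
```

```text
clock 5.45 eef [0.4992 0.2446 0.3449] yawz 17.143093233254252 q [0.4555 0.3853 0.0494 1.2419 0.0006 1.7271] w 0.009029324684052547 F [0.8996 1.3376 0.4441]
tool y [-0.2948  0.9556 -0.0005]
shift [-0.0041 -0.4283 -0.115 ] rotvec [ 1.8997 -0.0042  0.0069] deg [108.8427  -0.2432   0.3977] rows 10.63431663921323 15.201632750415264
```

View pics/w3.png

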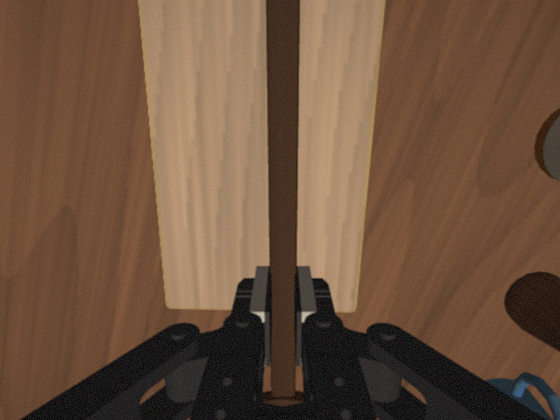

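{"api": "arm_command", "payload": {"moves": [-0.01, -0.015, -0.004, 0, 0, 0, 1, -0.01, -0.03, -0.008, 0, 0, 0, 1, -0.01, -0.035, -0.0095, 0, 0, 0, 1, -0.005, -0.035, -0.0095, 0, 0, 0, 1, -0.005, -0.035, -0.0095, 0, 0, 0, 1, -0.005, -0.035, -0.0095, 0, 0, 0, 1, 0, -0.035, -0.0095, 0, 0, 0, 1, 0, -0.035, -0.0095, 0, 0, 0, 1, 0, -0.035, -0.0095, 0, 0, 0, 1, 0, -0.035, -0.0095, 0, 0, 0, 1, 0, -0.035, -0.0095, 0, 0, 0, 1, 0, -0.035, -0.0095, 0, 0, 0, 1, 0, -0.025, -0.006, 0, 0, 0, 1, 0, -0.01, -0.003, 0, 0, 0, 1]}}

```text
clock: 6.67
eef_pos: [0.513, -0.2164, 0.3638]
tool_rot: [-0.107, 0.714, 0.111, 0.683]
ft_force: [0.8, 1.3, -0.7]
grip_width: 0.0092
```

```bash
python3 go.py .5156 -.1985 .35 -91.7
```

```text
clock 6.6667 eef [ 0.513  -0.2164  0.3638] yawz 17.800995164210605 q [-0.3949  0.391   0.1078  1.3278 -0.018   0.8658] w 0.009216076734338226 F [ 0.7963  1.2668 -0.671 ]
tool y [-0.3052  0.9522  0.0123]
shift [0.0137 0.016  0.0085] rotvec [ 1.9105 -0.0403  0.032 ] deg [109.466   -2.3066   1.8361] rows 0.5449601130861069 15.294092588075285
```

{"api": "arm_command", "payload": {"moves": [0, 0.005, 0.003, 0.06, 0, 0, 1, 0, 0.005, 0.003, 0.112, 0, 0, 1, 0, 0, 0, 0.112, 0, 0, 1, 0, 0, 0, 0.112, 0, 0, 1, 0, 0, 0, 0.112, 0, 0, 1, 0, 0, 0, 0.112, 0, 0, 1, 0, 0, 0, 0.112, 0, 0, 1, 0, 0, 0, 0.112, 0, 0, 1, 0, 0, 0, 0.112, 0, 0, 1, 0, 0, 0, 0.112, 0, 0, 1, 0, 0, 0, 0.112, 0, 0, 1, 0, 0, 0, 0.112, 0, 0, 1, 0, 0, 0, 0.112, 0, 0, 1, 0, 0, 0, 0.112, 0, 0, 1, 0, 0, 0, 0.112, 0, 0, 1, 0, 0, 0, 0.112, 0, 0, 1, 0, 0, 0, 0.112, 0, 0, 1, 0, 0, 0, 0.05, 0, 0, 1]}}

```text
clock: 8.17
eef_pos: [0.509, -0.1954, 0.3288]
tool_rot: [-0.507, -0.5, 0.546, -0.441]
ft_force: [-0.5, 0.6, -0.5]
grip_width: 0.0089
```

```bash
python3 go.py .5156 -.1985 .30 -91.7
python3 - <<'E'
from h import *
import json
o=bot.get_obs(); im=bot.camera("wrist"); save("w4",im); json.dump({k:np.array(v).tolist() for k,v in o.items()},open("w4.json","w"))
im=bot.camera("top"); save("top4",im)
E
```

```text
clock 8.1667 eef [ 0.509  -0.1954  0.3288] yawz -96.52968604232049 q [-0.364   0.4174  0.0517  1.3054 -0.0104  2.8913] w 0.008898377935964465 F [-0.5167  0.6372 -0.5498]
tool y [ 0.9887 -0.1117 -0.0995]
shift [0.028  0.0098 0.0028] rotvec [-0.0835 -0.0189  0.099 ] deg [-4.7835 -1.0843  5.6729] rows 0.7132873031370189 1.047382502503721
```

View pics/w4.png

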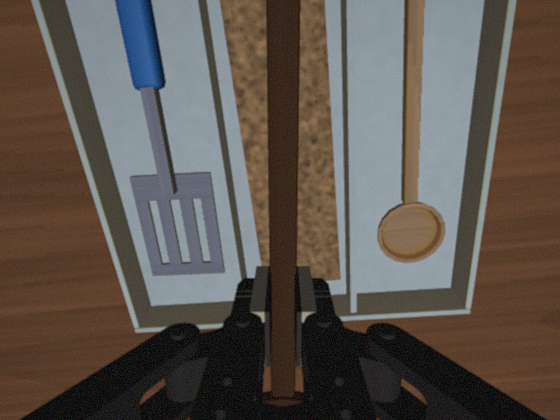

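View pics/top4.png

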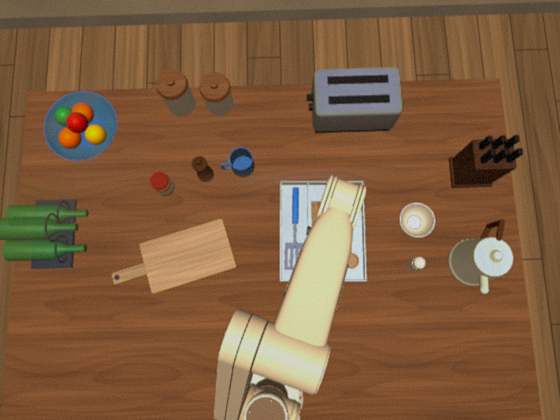

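{"api": "arm_command", "payload": {"moves": [0, 0.005, 0.0015, -0.04, -0.01, 0.05, 1, 0, 0.005, 0.0015, -0.043, -0.01, 0.05, 1, 0, 0, 0, 0, 0, 0, 1]}}

```text
clock: 8.52
eef_pos: [0.5185, -0.1976, 0.3246]
tool_rot: [0.504, 0.497, -0.504, 0.496]
ft_force: [-1.0, 1.2, -0.4]
grip_width: 0.009
```

```bash
python3 go.py .5156 -.1985 .26 -91.7
python3 - <<'E'
from h import *
import json
o=bot.get_obs(); im=bot.camera("wrist"); save("w5",im); json.dump({k:np.array(v).tolist() for k,v in o.items()},open("w5.json","w"))
E
```

```text
clock 8.5167 eef [ 0.5185 -0.1976  0.3246] yawz -90.82080329899831 q [-0.3644  0.3945  0.0084  1.1861  0.0007  2.7915] w 0.009024166727058152 F [-1.011   1.2342 -0.3724]
tool y [ 0.9999 -0.0143 -0.0011]
shift [ 0.0646 -0.0028  0.001 ] rotvec [ 0.0153 -0.0011  0.0011] deg [ 0.8792 -0.0657  0.062 ] rows 1.5512848267303805 0.12344469166808454
```

View pics/w5.png

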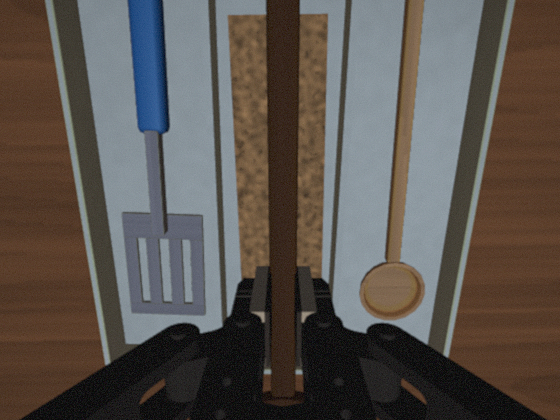

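Run:
```python
from h import *; import json
o=json.load(open("w5.json")); cal=bot.get_calibration("wrist"); T=wristT(o,cal)
im=cv2.cvtColor(cv2.imread("pics/w5.png"),cv2.COLOR_BGR2RGB); H,S,V=cv2.split(cv2.cvtColor(im,cv2.COLOR_RGB2HSV))
b=((H>95)&(H<125)&(S>120)).astype(np.uint8); y,x=np.nonzero(b[:150,100:200]); x+=100
P=onz(cal,np.c_[x,y],.017,T)[:,:2]; c=P.mean(0); vt=np.linalg.svd(P-c,full_matrices=False)[2][0]; vt*=np.sign(vt[0])
print("handle axis deg",np.degrees(np.arctan2(vt[1],vt[0])), "near end x",P[:,0].min(),"c",c, "width", np.ptp(P[:,1]))
# shank centre pts
for nm,uv,z in [("shank top",(150.5,133),.017),("shank bot",(158,212),.017),("blade top L",(123,213),.009),("blade top R",(203,215),.009),("blade bot L",(130,315),.009),("blade bot R",(204,315),.009),
 ("padTL",(229,16),.007),("padTR",(327,16),.007),("padL200",(238,200),.007),("padR200",(325,200),.007),
 ("divL top",(212,50),.038),("divL top2",(217,170),.038),("divR",(348,50),.038),("divR2",(338,170),.038)]:
    print(nm,onz(cal,uv,z,T)[0])
```

```text
handle axis deg -3.2557114919764136 near end x 0.5699693189157947 c [ 0.6174 -0.1047] width 0.026686758034584174
shank top [ 0.5708 -0.0998  0.017 ]
shank bot [ 0.5094 -0.098   0.017 ]
blade top L [ 0.5064 -0.0665  0.009 ]
blade top R [ 0.5038 -0.1315  0.009 ]
blade bot L [ 0.4103 -0.0584  0.009 ]
blade bot R [ 0.4094 -0.1247  0.009 ]
padTL [ 0.649  -0.1611  0.007 ]
padTR [ 0.648  -0.2294  0.007 ]
padL200 [ 0.5155 -0.1604  0.007 ]
padR200 [ 0.5146 -0.2309  0.007 ]
divL top [ 0.6243 -0.1531  0.038 ]
divL top2 [ 0.5467 -0.1509  0.038 ]
divR [ 0.6231 -0.2398  0.038 ]
divR2 [ 0.5455 -0.236   0.038 ]
```

{"api": "arm_command", "payload": {"moves": [0.03, -0.001, -0.001, 0.01, 0, 0, 1, 0.03, 0, -0.001, 0.01, 0, 0, 1, 0.025, 0, 0, 0, 0, 0, 1, 0.012, 0, 0, 0, 0, 0, 1, 0, 0, 0, 0, 0, 0, 1]}}

```text
clock: 8.98
eef_pos: [0.5158, -0.1938, 0.2248]
tool_rot: [-0.508, -0.494, 0.51, -0.488]
ft_force: [-0.8, 0.0, -1.0]
grip_width: 0.0089
```

```bash
python3 go.py .517 -.1955 .182 -92
```

```text
clock 8.9833 eef [ 0.5158 -0.1938  0.2248] yawz -92.09716048799099 q [-0.3594  0.485  -0.1348  0.9606  0.0001  2.8188] w 0.00892636977336041 F [-0.7551  0.0352 -0.9869]
tool y [ 0.9993 -0.0366 -0.0091]
shift [0.0427 0.0017 0.0018] rotvec [-0.0017 -0.0032  0.0091] deg [-0.0963 -0.1815  0.5202] rows 1.0267207790214936 0.07811423188908126
```

{"api": "arm_command", "payload": {"moves": [0.018, 0.0015, 0.0015, 0, -0.003, 0.009, 1, 0.014, 0, 0, 0, 0, 0, 1, 0.006, 0, 0, 0, 0, 0, 1, 0, 0, 0, 0, 0, 0, 1]}}

```text
clock: 9.32
eef_pos: [0.5169, -0.1946, 0.186]
tool_rot: [-0.508, -0.493, 0.51, -0.489]
ft_force: [0.2, -0.2, -0.7]
grip_width: 0.0093
```

```bash
python3 go.py .517 -.1955 .182 -92
```

```text
clock 9.3167 eef [ 0.5169 -0.1946  0.186 ] yawz -92.07884687677986 q [-0.3601  0.5331 -0.1735  0.8697 -0.0001  2.8177] w 0.00932050699329153 F [ 0.1804 -0.1527 -0.725 ]
tool y [ 0.9993 -0.0363 -0.0052]
shift [0.004  0.0002 0.0009] rotvec [-0.0014 -0.0017  0.0052] deg [-0.0786 -0.0961  0.2991] rows 0.09887512228055907 0.045235106799805226
```

{"api": "arm_command", "payload": {"moves": [0.003, 0, 0.001, 0, 0, 0.005, 1, 0.001, 0, 0, 0, 0, 0, 1, 0.001, 0, 0, 0, 0, 0, 1, 0, 0, 0, 0, 0, 0, 1]}}

```text
clock: 9.65
eef_pos: [0.5181, -0.1961, 0.1837]
tool_rot: [0.51, 0.49, -0.508, 0.492]
ft_force: [0.1, 0.5, -0.2]
grip_width: 0.009
```

```bash
python3 go.py .517 -.1955 .182 -92
python3 - <<'E'
from h import *
save("s6",bot.camera("scene")[150:290,150:350].repeat(3,0).repeat(3,1))
E
```

```text
clock 9.65 eef [ 0.5181 -0.1961  0.1837] yawz -92.07899544711195 q [-0.3622  0.5356 -0.1765  0.8559  0.0016  2.8157] w 0.009013295619405967 F [ 0.0595  0.4603 -0.1957]
tool y [ 0.9993 -0.0363  0.0032]
shift [ 0.0017 -0.0011 -0.0006] rotvec [-0.0014 -0.0006 -0.0032] deg [-0.0791 -0.0356 -0.1821] rows 0.050937225955748906 0.028170868892535592
```

View pics/s6.png

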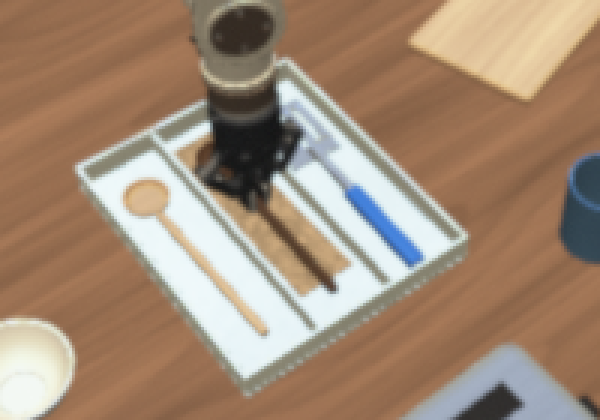

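The spoon lies along the pad's middle, about 1–2 mm above it. I'll lower it the rest of the way and open the fingers part-way.

{"api": "arm_command", "payload": {"moves": [0.0025, -0.001, 0, 0, 0, -0.003, 1, 0.001, 0, 0, 0, 0, 0, 1, 0, 0, 0, 0, 0, 0, 1]}}

```text
clock: 9.95
eef_pos: [0.5176, -0.1963, 0.1817]
tool_rot: [0.51, 0.49, -0.508, 0.492]
ft_force: [0.1, -1.3, -0.6]
grip_width: 0.0091
```

{"api": "arm_command", "payload": {"moves": [0.0015, 0, 0, 0, 0, 0, 1, 0, 0, 0, 0, 0, 0, 1]}}

```text
clock: 10.12
eef_pos: [0.5177, -0.1963, 0.1821]
tool_rot: [0.51, 0.49, -0.508, 0.492]
ft_force: [0.9, -0.3, -0.9]
grip_width: 0.0087
```

{"api": "arm_command", "payload": {"moves": [0.001, 0, 0, 0, 0, 0, 1, 0, 0, 0, 0, 0, 0, 0.7, 0, 0, 0, 0, 0, 0, 0.5, 0, 0, 0, 0, 0, 0, 0.3, 0, 0, 0, 0, 0, 0, 0.3, 0, 0, 0, 0, 0, 0, 0.3]}}

```text
clock: 10.62
eef_pos: [0.518, -0.1964, 0.1809]
tool_rot: [0.51, 0.489, -0.508, 0.492]
ft_force: [-0.8, -0.4, -0.1]
grip_width: 0.0303
```

```bash
python3 go.py .517 -.1955 .25 -92
```

```text
clock 10.6167 eef [ 0.518  -0.1964  0.1809] yawz -92.08045603925542 q [-0.3626  0.5386 -0.1802  0.847   0.0005  2.8153] w 0.030326197836604278 F [-0.7521 -0.3863 -0.0998]
tool y [ 0.9993 -0.0363  0.0049]
shift [-0.0691 -0.0007 -0.0008] rotvec [-0.0014  0.0011 -0.0049] deg [-0.0803  0.0623 -0.2795] rows 1.6563324189804003 0.04154018115839373
```

{"api": "arm_command", "payload": {"moves": [0, 0, 0, 0, 0, 0, 0.3, 0, 0, 0, 0, 0, 0, 0.3, -0.02, 0, 0, 0, 0, 0, 0.3, -0.03, 0, 0, 0, 0, 0, 0.3, -0.035, 0, 0, 0, 0, 0, 0.2, -0.035, 0, 0, 0, 0, 0, 0.1, -0.01, 0, 0, 0, 0, 0, 0, 0, 0, 0, 0, 0, 0, 0]}}

```text
clock: 11.28
eef_pos: [0.5161, -0.1958, 0.3129]
tool_rot: [-0.508, -0.492, 0.51, -0.489]
ft_force: [0.9, 0.7, -0.4]
grip_width: 0.0428
```

```bash
python3 go.py .533 -.10 .30 -92.3
python3 - <<'E'
from h import *
import json
o=bot.get_obs(); im=bot.camera("wrist"); save("w7",im); json.dump({k:np.array(v).tolist() for k,v in o.items()},open("w7.json","w"))
E
```

```text
clock 11.2833 eef [ 0.5161 -0.1958  0.3129] yawz -92.0817025893334 q [-0.3628  0.3993 -0.0166  1.1593  0.0005  2.8152] w 0.04280052222968283 F [ 0.8662  0.7111 -0.4205]
tool y [ 0.9993 -0.0363 -0.0041]
shift [ 0.013   0.0134 -0.0963] rotvec [ 0.0038 -0.0019  0.0041] deg [ 0.2185 -0.1117  0.2346] rows 2.3533826164390357 0.04741747789055323
```

View pics/w7.png

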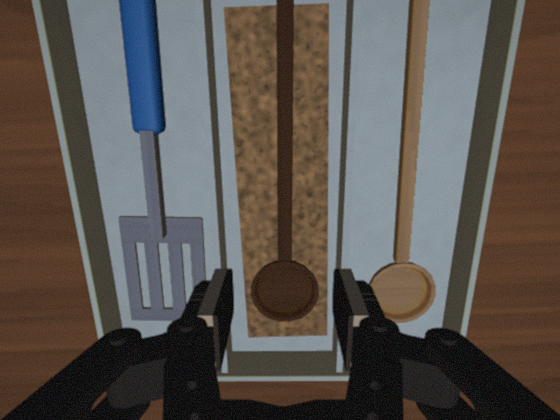

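The dark spoon now lies on the pad, bowl up at (285,290), with its handle alongside the others. The turner comes next.

{"api": "arm_command", "payload": {"moves": [0, 0.004, -0.025, 0, 0, 0, 0, 0, 0.004, -0.032, 0.004, 0, 0.004, 0, 0, 0.004, -0.028, 0, 0, 0, 0, 0, 0.001, -0.012, 0, 0, 0, 0, 0, 0, 0, 0, 0, 0, 0]}}

```text
clock: 11.75
eef_pos: [0.5317, -0.0975, 0.3058]
tool_rot: [-0.51, -0.491, 0.512, -0.486]
ft_force: [-0.3, -0.3, -0.3]
grip_width: 0.0427
```

```bash
python3 go.py .533 -.10 .25 -92.3
python3 - <<'E'
from h import *
import json
o=bot.get_obs(); im=bot.camera("wrist"); save("w8",im); json.dump({k:np.array(v).tolist() for k,v in o.items()},open("w8.json","w"))
cal=bot.get_calibration("wrist"); T=wristT(o,cal); print(proj(cal,[[.533,-.1,.017]],T))
E
```

```text
clock 11.75 eef [ 0.5317 -0.0975  0.3058] yawz -92.63611458558042 q [-0.1818  0.3851 -0.058   1.1351  0.0016  3.0058] w 0.04270833682980229 F [-0.2551 -0.2586 -0.299 ]
tool y [ 0.9989 -0.046  -0.0072]
shift [0.0558 0.0018 0.0026] rotvec [-0.0059 -0.0027  0.0072] deg [-0.3356 -0.1524  0.4103] rows 1.3391450734176182 0.07702816164377566
[[287.9016 202.4161]]
```

View pics/w8.png

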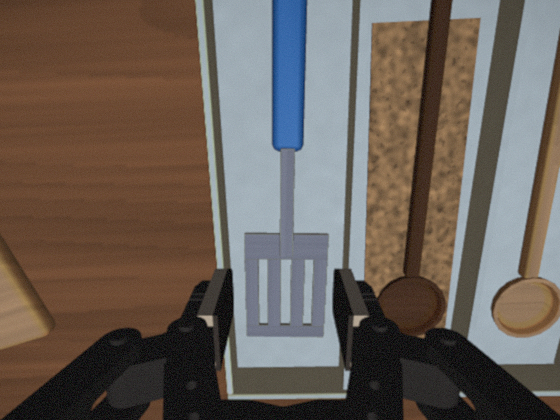

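{"api": "arm_command", "payload": {"moves": [0.03, 0.001, 0.0015, 0, -0.002, 0.007, 0.1, 0.03, 0.001, 0.001, 0, 0, 0, 0.2, 0.03, 0, 0, 0, 0, 0, 0.2, 0.015, 0, 0, 0, 0, 0, 0.2, 0, 0, 0, 0, 0, 0, 0.2]}}

```text
clock: 12.22
eef_pos: [0.5324, -0.1048, 0.1944]
tool_rot: [-0.511, -0.487, 0.513, -0.488]
ft_force: [0.5, -0.5, 0.9]
grip_width: 0.0337
```

```bash
python3 go.py .534 -.10 .181 -92.5
```

```text
clock 12.2167 eef [ 0.5324 -0.1048  0.1944] yawz -92.82201104174217 q [-0.1937  0.5048 -0.1969  0.8693 -0.0026  2.9972] w 0.03371772790313497 F [ 0.478  -0.5188  0.9471]
tool y [ 0.9988 -0.0492 -0.0006]
shift [ 0.0134  0.0013 -0.0049] rotvec [-0.0056  0.0026  0.0006] deg [-0.3221  0.1486  0.032 ] rows 0.3444070928572852 0.04974125370495426
```

{"api": "arm_command", "payload": {"moves": [0, 0.001, -0.005, 0, 0, 0, 0.2, 0.007, 0, 0, 0, 0.003, 0, 0.2, 0.005, 0, 0, 0, 0, 0, 0.2, 0, 0, 0, 0, 0, 0, 0.2]}}

```text
clock: 12.55
eef_pos: [0.5333, -0.102, 0.1814]
tool_rot: [-0.513, -0.487, 0.514, -0.486]
ft_force: [-0.2, -1.1, -0.1]
grip_width: 0.0343
```

```bash
python3 go.py .534 -.10 .181 -92.5;  python3 - <<'E'
from h import *
save("w9",bot.camera("wrist"))
E
```

```text
clock 12.55 eef [ 0.5333 -0.102   0.1814] yawz -93.03569406221396 q [-0.189   0.5233 -0.2068  0.8431 -0.0001  3.0056] w 0.03428016304868387 F [-0.2119 -1.0702 -0.1126]
tool y [ 0.9986 -0.053  -0.0024]
shift [ 0.0004  0.0006 -0.002 ] rotvec [-0.0093 -0.0002  0.0024] deg [-0.5357 -0.011   0.1369] rows 0.05215150042836729 0.07723494913016522
```

View pics/w9.png

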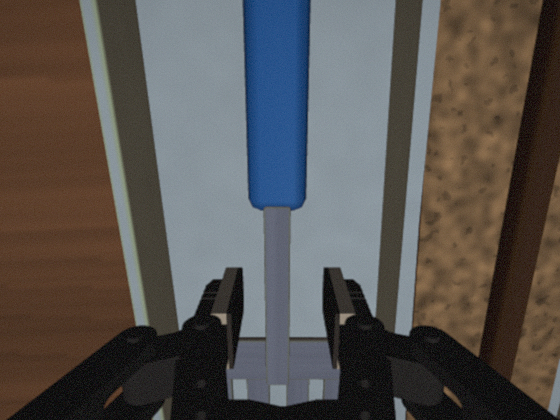

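The shank lies between the fingers, at u≈278 against a finger midpoint of about 283. I'll close on it.

{"api": "arm_command", "payload": {"moves": [0, 0, -0.002, -0.008, 0, 0, 0.4, 0, 0, 0, 0, 0, 0, 0.7, 0, 0, 0, 0, 0, 0, 1, 0, 0, 0, 0, 0, 0, 1, 0, 0, 0, 0, 0, 0, 1, 0, 0, 0, 0, 0, 0, 1, 0, 0, 0, 0, 0, 0, 1]}}

```text
clock: 13.18
eef_pos: [0.5348, -0.0998, 0.1848]
tool_rot: [0.511, 0.488, -0.51, 0.49]
ft_force: [0.5, 0.2, -2.1]
grip_width: 0.0078
```

{"api": "arm_command", "payload": {"moves": [-0.01, 0, 0, 0, 0, 0, 1, -0.02, 0, 0, 0, 0, 0, 1, -0.025, 0, 0, 0, 0, 0, 1, -0.025, 0, 0, 0, 0, 0, 1, -0.03, 0, 0, 0, 0, 0, 1, -0.03, 0, 0, 0, 0, 0, 1, -0.03, 0, 0, 0, 0, 0, 1, -0.02, 0, 0, 0, 0, 0, 1, 0, 0, 0, 0, 0, 0, 1]}}

```text
clock: 13.93
eef_pos: [0.5319, -0.0993, 0.3856]
tool_rot: [-0.51, -0.49, 0.512, -0.488]
ft_force: [0.8, 0.4, -1.4]
grip_width: 0.008
```

```bash
python3 go.py .47 .275 .385 16;  python3 - <<'E'
from h import *
save("w10",bot.camera("wrist")); save("s10",bot.camera("scene"))
E
```

```text
clock 13.9333 eef [ 0.5319 -0.0993  0.3856] yawz -92.49294799267966 q [-0.1845  0.3323  0.0801  1.3224 -0.0004  3.0006] w 0.008020124091865904 F [ 0.7814  0.3649 -1.3794]
tool y [ 0.999  -0.0435 -0.0038]
shift [ 0.0009 -0.0781 -0.3712] rotvec [-1.8936 -0.0037  0.0025] deg [-108.4928   -0.2129    0.1427] rows 9.097594401958416 15.152665586172983
```

View pics/w10.png

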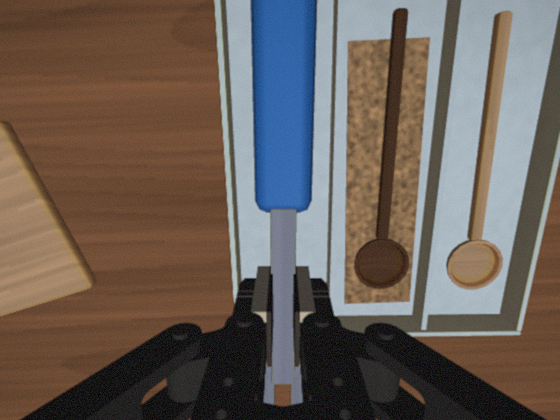

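View pics/s10.png

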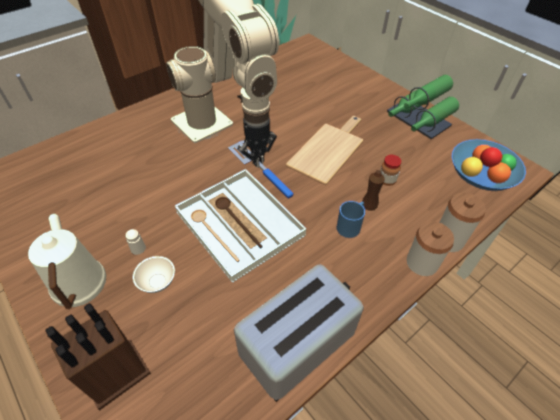

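{"api": "arm_command", "payload": {"moves": [-0.003, 0, 0, -0.06, 0, 0, 1, -0.003, 0, 0, -0.112, 0, 0, 1, -0.003, 0, 0, -0.112, 0, 0, 1, -0.003, 0, 0, -0.112, 0, 0, 1, -0.003, 0, 0, -0.112, 0, 0, 1, -0.003, 0, 0, -0.112, 0, 0, 1, -0.003, 0, 0, -0.112, 0, 0, 1, -0.003, 0, 0, -0.112, 0, 0, 1, -0.003, 0, 0, -0.112, 0, 0, 1, -0.003, 0, 0, -0.112, 0, 0, 1]}}

```text
clock: 14.87
eef_pos: [0.5254, -0.0981, 0.3891]
tool_rot: [0.172, 0.704, -0.175, 0.666]
ft_force: [-0.6, 0.1, -1.1]
grip_width: 0.008
```

```bash
python3 go.py .47 .275 .388 16
```

```text
clock 14.8667 eef [ 0.5254 -0.0981  0.3891] yawz -28.41510148032546 q [-0.1845  0.3407  0.1004  1.3842 -0.0004  1.8818] w 0.00800037340805517 F [-0.5804  0.1485 -1.0569]
tool y [ 0.475   0.8798 -0.0168]
shift [ 0.0076  0.302  -0.2259] rotvec [-0.7746 -0.055  -0.0038] deg [-44.3796  -3.15    -0.2184] rows 9.045778228747222 6.213935070274741
```

{"api": "arm_command", "payload": {"moves": [-0.001, 0.015, -0.012, 0, -0.025, 0, 1, -0.001, 0.025, -0.019, 0, -0.025, 0, 1, -0.001, 0.03, -0.0225, 0, 0, 0, 1, -0.001, 0.03, -0.0225, 0, 0, 0, 1, -0.001, 0.03, -0.0225, 0, 0, 0, 1, -0.001, 0.03, -0.0225, 0, 0, 0, 1, -0.001, 0.03, -0.0225, 0, 0, 0, 1, 0, 0.03, -0.0225, 0, 0, 0, 1, 0, 0.03, -0.0225, 0, 0, 0, 1, 0, 0.025, -0.019, 0, 0, 0, 1, 0, 0.015, -0.012, 0, 0, 0, 1]}}

```text
clock: 15.78
eef_pos: [0.462, 0.2699, 0.3655]
tool_rot: [0.163, 0.7, -0.19, 0.669]
ft_force: [0.6, 0.7, -1.9]
grip_width: 0.008
```

```bash
python3 go.py .47 .275 .388 16
```

```text
clock 15.7833 eef [0.462  0.2699 0.3655] yawz -28.918758664335467 q [0.5278 0.3555 0.0594 1.3322 0.0036 2.6024] w 0.008031159624132596 F [ 0.6479  0.6683 -1.8818]
tool y [ 0.4817  0.8751 -0.0475]
shift [-0.023   0.0072  0.0038] rotvec [-0.783  -0.0496  0.0323] deg [-44.8616  -2.8414   1.8494] rows 0.5860361033760175 6.283448638816464
```

{"api": "arm_command", "payload": {"moves": [-0.005, 0.003, 0.002, -0.1, -0.008, 0.004, 1, -0.006, 0.003, 0.002, -0.112, -0.008, 0.004, 1, -0.006, 0, 0, -0.112, -0.008, 0.004, 1, -0.006, 0, 0, -0.112, -0.008, 0.004, 1, -0.006, 0, 0, -0.112, -0.008, 0.004, 1, -0.006, 0, 0, -0.112, 0, 0, 1, -0.005, 0, 0, -0.1, 0, 0, 1, 0, 0, 0, 0, 0, 0, 1]}}

```text
clock: 16.45
eef_pos: [0.4628, 0.2802, 0.3839]
tool_rot: [-0.118, 0.715, 0.098, 0.682]
ft_force: [0.4, 0.8, -1.0]
grip_width: 0.008
```

```bash
python3 go.py .47 .275 .388 16
```

```text
clock 16.45 eef [0.4628 0.2802 0.3839] yawz 17.565887498158926 q [ 0.5463  0.3565  0.1094  1.3782 -0.0078  1.8102] w 0.007990193246567523 F [ 0.356   0.7667 -1.0417]
tool y [-0.3027  0.9529 -0.0204]
shift [-0.0042 -0.0072  0.0051] rotvec [ 0.0278 -0.0507  0.0212] deg [ 1.5954 -2.9073  1.2125] rows 0.23469383221432633 0.49316128192183545
```

{"api": "arm_command", "payload": {"moves": [-0.003, -0.007, 0.005, 0.027, -0.05, 0.021, 1, -0.001, 0, 0, 0, 0, 0, 1, 0, 0, 0, 0, 0, 0, 1, 0, 0, 0, 0, 0, 0, 1]}}

```text
clock: 16.78
eef_pos: [0.468, 0.2743, 0.3805]
tool_rot: [-0.098, 0.705, 0.094, 0.696]
ft_force: [0.5, 0.3, -0.8]
grip_width: 0.0084
```

```bash
python3 go.py .47 .275 .388 16;  python3 - <<'E'
from h import *
save("w11",bot.camera("wrist")); save("s11",bot.camera("scene")); save("t11",bot.camera("top"))
E
```

```text
clock 16.7833 eef [0.468  0.2743 0.3805] yawz 15.59817509370624 q [0.53   0.3426 0.0815 1.3244 0.0006 1.8285] w 0.008379697618501474 F [ 0.4838  0.2541 -0.8191]
tool y [-0.2689  0.9632 -0.0032]
shift [-0.0075  0.0001  0.002 ] rotvec [-0.007  -0.0145  0.0032] deg [-0.4005 -0.8283  0.1826] rows 0.1861751183842399 0.13099908887205008
```

View pics/w11.png

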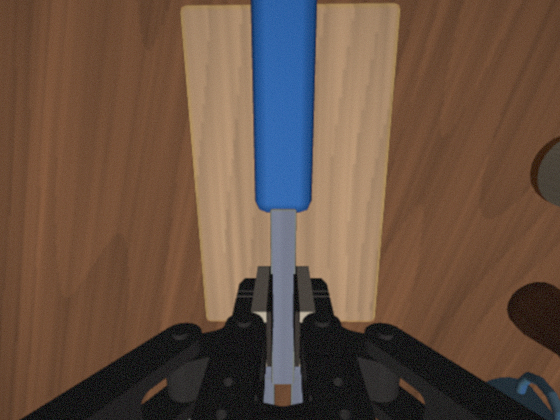

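View pics/s11.png

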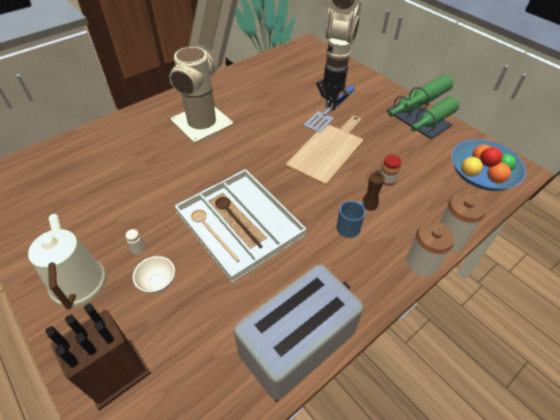

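View pics/t11.png

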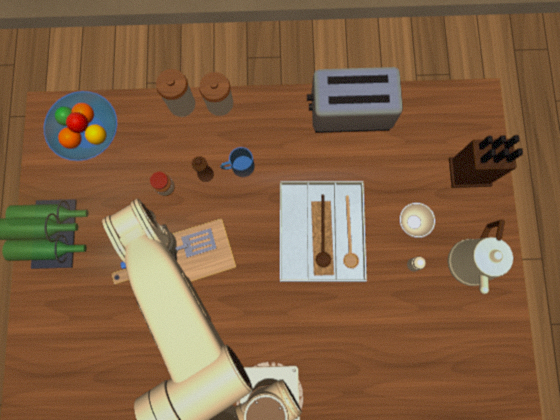

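Run:
```python
from h import *
o=bot.get_obs(); cal=bot.get_calibration("wrist"); T=wristT(o,cal)
C=onz(cal,[(182,10),(399,5),(375,322),(209,322)],.018,T)[:,:2]
print(C, C.mean(0)); 
for i in range(4): d=C[(i+1)%4]-C[i]; print(np.linalg.norm(d),np.degrees(np.arctan2(d[1],d[0])))
# turner: handle width at near end / height under TCP
M=R.from_quat(o["tool_rot"]).as_matrix()
K=cal["mtx"];Tm=cal["mount"]
for v,ul,ur in((30,252,316),(185,257,311)):
    dep=.022*K[0,0]/(ur-ul); cam=np.array([((ul+ur)/2-K[0,2])/K[0,0]*dep,-(v-K[1,2])/K[1,1]*dep,-dep]); print("handle side pt in tool",Tm[:3,:3]@cam+Tm[:3,3])
print(o["ft_force"],o["joint_vel"])
```

```text
[[0.3479 0.388 ]
 [0.5144 0.4379]
 [0.5978 0.155 ]
 [0.4303 0.1064]] [0.4726 0.2718]
0.17376423689202056 16.68819670093986
0.2949353678124271 -73.56071401634405
0.1744179622992945 -163.8233835347283
0.2933816048367341 106.31165470005213
handle side pt in tool [0.1708 0.1004 0.0011]
handle side pt in tool [0.1771 0.0441 0.0011]
[ 0.5915  0.371  -1.8225] [ 0.001  -0.0044  0.0103 -0.0044  0.0014 -0.0014]
```

Run:
```python
from h import *
cal=bot.get_calibration("wrist");K=cal["mtx"];Tm=cal["mount"]
for n in("w9","w11"):
    im=cv2.imread(f"pics/{n}.png"); H,S,V=cv2.split(cv2.cvtColor(im,cv2.COLOR_BGR2HSV))
    m=(H>95)&(H<125)&(S>120); Q=[]
    for v in range(5,195,3):
        xs=np.nonzero(m[v,200:360])[0]; w=xs.max()-xs.min()+1; dep=.022*K[0,0]/w
        Q.append((Tm[:3,:3]@np.array([0,-(v-K[1,2])/K[1,1]*dep,-dep])+Tm[:3,3])[:2])
    Q=np.array(Q); p=np.polyfit(Q[:,1],Q[:,0],1); print(n,"slope",p[0],"x at mid",np.polyval(p,0),"y range",Q[:,1].min(),Q[:,1].max())
```

```text
w9 slope -0.01232897795914656 x at mid 0.17068744973801855 y range 0.042056616648050694 0.10814594150775214
w11 slope -0.014644973473448408 x at mid 0.17413955239710274 y range 0.041361643423043305 0.10858134459344426
```

{"api": "arm_command", "payload": {"moves": [-0.006, -0.002, 0.004, 0, -0.012, 0, 1, 0, 0, 0, 0, 0, 0, 1, 0, 0, 0, 0, 0, 0, 1, 0, 0, 0, 0, 0, 0, 1, 0, 0, 0, 0, 0, 0, 1, 0, 0, 0, 0, 0, 0, 1]}}

```text
clock: 17.43
eef_pos: [0.4732, 0.2743, 0.3879]
tool_rot: [-0.097, 0.7, 0.095, 0.701]
ft_force: [-0.6, -0.4, -1.4]
grip_width: 0.0081
```

```bash
python3 go.py .472 .273 .388 16.2;  python3 - <<'E'
from h import *
save("w12",bot.camera("wrist")); t=bot.camera("top"); print(bot.get_obs()["joint_vel"],bot.get_obs()["eef_pos"])
a=cv2.imread("pics/top0.png").astype(int); b=cv2.cvtColor(t,cv2.COLOR_RGB2BGR).astype(int)
for n,(x0,y0,x1,y1) in dict(mate=(337,185,362,278),bowl=(395,200,440,242),salt=(406,253,430,275),mug=(216,145,258,180),mill=(190,150,216,184),jar=(148,170,176,198)).items(): print(n,np.abs(a-b)[y0:y1,x0:x1].mean())
print(bot.job_done())
E
```

```text
clock 17.4333 eef [0.4732 0.2743 0.3879] yawz 15.66029847984354 q [ 0.526   0.3415  0.0992  1.3291 -0.0028  1.8235] w 0.008063525606330902 F [-0.592  -0.3905 -1.4172]
tool y [-0.2699  0.9629 -0.0029]
shift [-0.0001 -0.0009 -0.0015] rotvec [-0.0094  0.0001  0.0029] deg [-0.5397  0.0036  0.1643] rows 0.04244244753248469 0.0787957698858466
[ 0.0003 -0.0005 -0.0029 -0.0007 -0.0001 -0.0003] [0.4732 0.2743 0.3878]
mate 8.331469534050179
bowl 6.71058201058201
salt 5.938762626262626
mug 5.210657596371882
mill 5.299773755656108
jar 5.04889455782313
the job is handed in; nothing more can be done
None
```

The job is handed in at about 17.5 s of the 54 s allowed; it gave no verdict.

**Dark spoon:** I lowered it onto the cork pad in the middle compartment and let go. The wrist and top pictures show it lying flat there, bowl up, with its handle pointing the same way as the others. The wrist force never showed a clear touchdown. The arm's height put the spoon's underside on the pad to within about 2 mm before I opened the fingers.

**Turner:** I took it out by the middle of its shank and was still holding it over the board at hand-in.
- **Position:** it is within about 3 mm of the board centre as last measured, with the shank about 20 cm above the board.
- **Direction:** it lies within about 1° of the board's direction, with the handles pointing the same way.
- **Level:** the handle's apparent width gave a slope of about 0.015 rad.
- **Stillness:** the joint speeds were close to zero at hand-in.

**Other things:** the last top picture, compared with the first, shows only small brightness differences around the mug, mill, jar, salt cellar and bowl. The light spoon's patch differed slightly more (8.3 grey levels against 5–7 for the rest). In the pictures it appears not to have moved.

**Disagreements:** the wrist and top cameras differed by 5–10 mm on the board centre and by about 5 mm on the spoon and turner. That is well inside the tolerances, and for the board I used the wrist values.

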